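Set the buffing machine's speed lever to the third click and start it

ROBOT

A 6-joint arm with a two-finger parallel gripper is mounted at the origin on the work surface. World frame = base frame: x ahead of the robot, y to its left, z up, the work surface at z = 0. Lengths are in mm, angles in rad, forces in N, time in s.
With the tool pointing down it reaches from about 400 to 925 mm from the base axis. Payload 12.5 kg.
Tool frame: the origin (TCP) lies on the centre line of the jaws, within the pads' length; the fingertips stand 19 mm ahead of it and the grasp point (between the pads) is the TCP; y points along the fingers, x is the direction in which the jaws open and shut, and the axes are right-handed (so a half turn about y gives the same grasp; the last joint's range is limited). The gripper opens to 95 mm and grips with 3 to 60 N. Pads are 20 mm wide; open, the fingers measure 119 mm over their backs; the gripper's body (75 mm by 180 mm) begins 59 mm behind the grasp point.
Start: joints at [1.224, 0.491, 1.559, -0, 1.092, -0.106], TCP at [149.031, 606.988, 233.661] pointing down, gripper open.
Joint ranges: [-3.1, 3.1], [-0.84, 2.19], [0.05, 2.79], [-1.13, 4.28], [0.06, 2.93], [-2.69, 2.69]. Speed limits (rad/s): [2.22, 2.22, 2.79, 3.14, 3.14, 3.14].

INTERFACE

Orientations are given as [roll, pitch, yaw] about the fixed x, y, z axes, in that order (R = Rz(yaw) Ry(pitch) Rx(roll)).
In Python, from cell import env gives the robot as it stands. The module is installed in compiled form; this text tells all that it offers.
- The arm moves only by the tool move_arm, never from a script. Its argument "rows" is a list of rows, each an object of numbers: "tx", "ty", "tz": the shift along the tool's x, y, z in cm; "rx", "ry", "rz": the turn, a rotation vector about the tool's x, y, z in rad; "grip": the opening in per cent of the stroke, from 0 (shut) to 100 (fully open). In form: [{"tx": .., "ty": .., "tz": .., "rx": .., "ry": .., "rz": .., "grip": ..}, ...]. A call has 1 to 10 rows; each row shifts and turns the commanded pose from where the row before left it, along the tool's axes as they then stand; what a row does not reach is not made up. A row lasts 1/12 s, in which the tool goes at most 41.7 mm and 7.16 degrees, less where a joint would pass 70% of its speed; a pose out of reach is approached as far as the arm can. A call is refused whole if a number of a shift passes 4.17 or a number of a turn 0.125, either way. A call with a gripper value outside its range is refused whole. The fingers move at their own pace and stop on an object; the grip force is fixed at half the most. Time passes only in rows, so rows that do not move let the fingers close. It gives the time, the measured TCP pose, the force and the opening at its end, in the units of the state.
- env.state(): the state, without advancing time (a new reading comes with each control period).
- env.read_camera(name): name is "scene" or "side" or "wrist"; returns (picture, depth): 420x560x3 uint8, blue, green, red; 420x560 float32, mm along the optical axis (not along the pixel's ray), 0 where there is no reading.
- env.calibration(name): a dict with "vertical_fov" (degrees; the focal length in pixels is half the picture's height over the tangent of half this angle, whatever the lens; pixels are square), "cx", "cy" (the principal point, pixels), "eye" and "rotation" of the camera in the world. Camera axes: x right, y up, looking along -z (the intrinsics and any distortion apply to the point x, -y, -z); pixel columns grow to the right and rows downward; lengths in mm; the calibration is good to about 2 mm. A picture is of the moment at which its call begins: read the wrist's pose just before it. calibration takes no time and is no camera call; for the wrist camera it gives the pose at the moment of the call.
- env.job_done(): hands the job in, once; it reports no verdict.
The state is a dict: "t": time; "joints": joint angles; "qvel": joint speeds; "tau": joint torques, N m; "eef_pos": TCP position; "tcp_rot": TCP orientation; "ft_force": force on the tool from outside, world axes, zero at the start; "moment": the same for the moment, N m; "opening": opening from 0.0 (shut) to 1.0 (fully open).
Only numpy, scipy, OpenCV 4.12 (cv2) and the standard library are available. Lean on these libraries where they do the work, as an engineer would, in place of code of your own. Each camera call takes 0.05 s, during which the arm holds its last target.

TASK

The buffing machine is off. With a fingertip, gently push its speed lever from the off end to the third click and no further, then press the low flat-topped round start button all the way down and let it come up again, and move clear. Push and press only: do not grip the lever, leave the mushroom-headed stop button alone, and leave everything else where it stands.

Things in the scene. Friction and masses are not known exactly. Their poses are not given: they have to be found in the camera images.
- buffer: Bench buffing machine, fixed. Origin: centre of the underside of its grey console (180 along x, 270 along y, flat top at z = 65 mm). At yaw 0 x points away from the robot. Motor with two cloth wheels, 197 high, at y = 255 (all beyond y = 175). Start button at (45, -60), stop button at (45, 50), a loose socket near (-10, 95); else the console top is bare.
- slot_off (a point): Point on the console top at the off end of the lever's slot (buffer frame x -35, y -45, z 65 mm; buffer's axes). The slot runs from here along +y. Six pairs of dark tick marks lie beside it, at 0 (off), 16, 32, 48, 64 and 80 mm: off and clicks 1 to 5.
- speed_lever (a joint): Lever travel along the slot, m, growing to console +y (to the motor). 0 = off, where it starts (stop 1 mm behind); a notch every 0.016: third 0.048, last 0.080. A push of 5 to 8 N leaves a notch; halfway to the next (0.040 for the third) the push fades, the lever snaps ahead of the finger into the next notch and stays.
- lever_top (a point): Top of the speed lever, a black upright paddle 30 wide (console x), 10 thick (console y) with a 13 mm thick rounded bar along its top edge, standing 42 above the console top, vertical. The point is the middle of its top; axes as the buffer's.
- start_button_top (a point): Centre of the top face of the start button: flat disc, 28 in diameter, 22 above the console top, in a round collar 44 in diameter and 12 high (fully down it still stands 4 proud of the collar).
- start_button (a joint): Travel of the start button, m: 0 up, 0.006 fully down (needs 5 N, straight down); springs back.
- stop_top (a point): Top centre of the stop button: mushroom head 42 in diameter, 32 above the console top. Not to be pressed.
- stop_button (a joint): Travel of the stop button, m: 0 up, 0.006 down (2 to 6 N).
- socket: Loose bystander, stays put: steel socket, 24 diameter, 34 tall, standing on the console near the motor side. Origin under its centre.
- polish_bar: Loose bystander, stays put: bar of polishing compound in a card sleeve, 100 x 34 x 28 tall, lying on the machine's base plate between console and motor. Origin under its centre.
- jar: Loose bystander, stays put: glass jar with steel cap, 66 diameter, 85 tall. Origin under its centre.
- wrench: Loose bystander, stays put: wrench lying flat, 170 long along its x. Origin under its middle.
- driver: Loose bystander, stays put: screwdriver lying flat, 190 long along its x. Origin under its middle.
- tin: Loose bystander, stays put: aluminium bowl, 90 diameter, 50 tall. Origin under its centre.
- pipe_fitting: Loose bystander, stays put: brass pipe tee lying on the bench, 75 x 34 x 50 tall. Origin under its centre.

How it is judged (in metres and radians):
On the way, in this order (a step that is already met when the one before it is completed fails the run):
1. the speed lever rests in the third notch (value of joint speed_lever between 0.0445 and 0.0515 m), for 0.3 s.
2. the start button is pressed fully down with the lever in the third notch (all of step 1 and value of joint start_button above 0.0048 m), for 0.05 s.
At the end, for the whole second after the job is handed in: The lever rests in its third notch (48 mm, within 3.5 mm), start and stop buttons up (within 1.5 mm) (all of step 1 and value of joint each of start_button, stop_button below 0.0015 m and velocity of joint speed_lever between -0.01 and 0.01 m/s); the robot touches nothing.
It fails at once if the lever goes over into the fourth notch (value of joint speed_lever above 0.0565 m).
It fails at once if the start button is pressed before the lever has reached the third notch (value of joint start_button above 0.003 m and value of joint speed_lever below 0.0405 m).
It fails at once if the stop button is pressed (value of joint stop_button above 0.003 m).
It fails at once if the lever is gripped or forced (more than 30 N) (contact force between the fingers and speed_lever above 30 N).
It fails at once if a bystander is moved or lifted (more than 25 mm) (distance of any of socket, polish_bar, jar, wrench, driver, tin, pipe_fitting from where it was at the start of the episode above 0.025 m).
It also fails if it takes over 51 s, if anything falls off the work surface, if the arm or the gripper's body presses on something with over 40 N, if the wrist force passes 120 N, or if a joint passes its speed limit or range.

## Working session

There is one attempt and no reset: what is moved stays moved. The work goes in short steps, Python scripts to look and compute and a tool call to move; the robot and the scene stay as the last step left them, time stands still between calls to the robot, and variables do not carry over. Pictures are saved under pics/ and viewed, and the job is handed in when it is done.

Besides the shell and the picture viewer there is one more tool, called after "Call:" as name(argument=value, ...) on one line, values as JSON. move_arm: Moves the arm, as the interface text tells. Its arguments: {"type":"object","properties":{"rows":{"type":"array"}},"required":["rows"]}

```bash
mkdir -p pics
python3 - <<'E'
from cell import env
import cv2, numpy as np
print(env.state())
for n in ["scene","side","wrist"]:
    c=env.calibration(n); print(n,c)
    p,d=env.read_camera(n); cv2.imwrite(f"pics/{n}0.png",p); np.save(f"pics/{n}0_d.npy",d); np.save(f"pics/{n}0_p.npy",p)
    np.savez(f"pics/{n}0_c.npz",**c)
E
```

```text
{'t': 0.0, 'joints': array([ 1.22445380e+00,  4.91550434e-01,  1.55944077e+00, -4.99155906e-05,
        1.09169089e+00, -1.05598947e-01]), 'qvel': array([ 0.00043449, -0.00090843,  0.00084215,  0.0012529 , -0.00136454,
        0.00132269]), 'tau': array([-1.17532083e-03, -6.12655878e+01, -2.58166677e+01,  6.91979821e-02,
        4.84183151e-02, -1.49339239e-04]), 'eef_pos': array([148.92932566, 606.77226044, 233.07039298]), 'tcp_rot': array([-1.57072552e+00,  1.08804156e-03,  1.33007582e+00]), 'ft_force': array([0.62155872, 0.20197687, 0.17093551]), 'moment': array([-0.02428312, -0.04674512,  0.03024469]), 'opening': 0.9983041904609958}
scene {'vertical_fov': 55.287708611701355, 'cx': 277.55908230225253, 'cy': 206.44457962949087, 'eye': array([ 830.95362067, -432.58919156,  796.01473132]), 'rotation': array([ 0.56073306, -0.01643553,  0.60691483])}
side {'vertical_fov': 52.309501449488714, 'cx': 287.069367170643, 'cy': 208.71435648006243, 'eye': array([ 91.2168038 , 440.40802518, 562.39726501]), 'rotation': array([ 0.97697258, -0.01857076, -2.38823905])}
wrist {'vertical_fov': 67.2773191840725, 'cx': 280.6916294508376, 'cy': 208.1331606655807, 'eye': array([ 84.5614935 , 622.51225422, 383.94174135]), 'rotation': array([-2.36207154e-01,  8.76405932e-04,  1.33119653e+00])}
```

View pics/scene0.png

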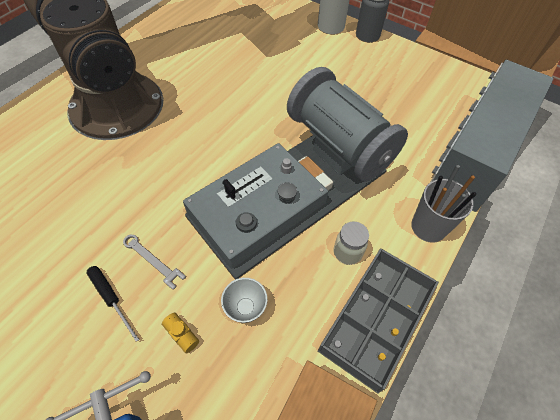

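View pics/side0.png

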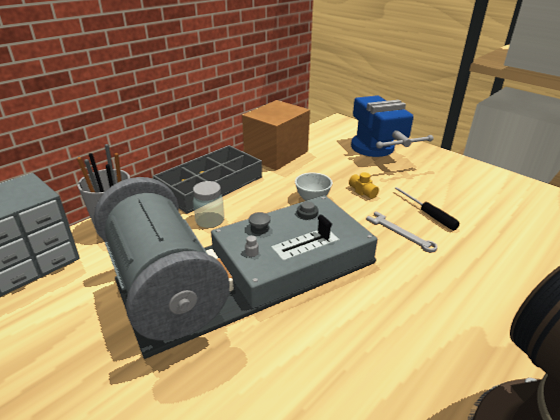

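View pics/wrist0.png

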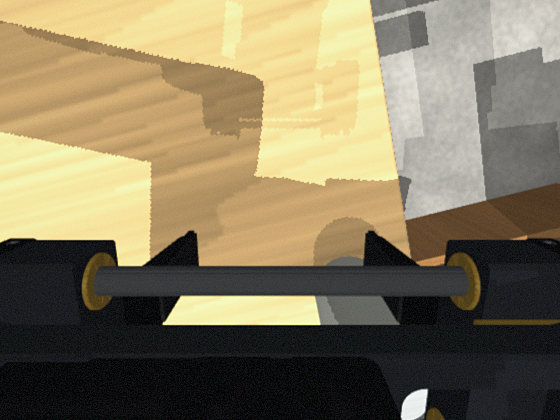

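The scene view shows the console with the lever at about (230,187), start button (247,221), stop (288,192) and socket (287,163). In the side view the same items are at (324,227), (308,209), (260,222) and (251,243). The wrist camera sees only bench from here. Next I measure the console plane and the features in both fixed views.

```bash
cat > h.py <<'E'
import numpy as np, cv2
from scipy.spatial.transform import Rotation as R
def cam(c):
    f=210/np.tan(np.radians(float(c["vertical_fov"]))/2)
    return f,float(c["cx"]),float(c["cy"]),np.array(c["eye"]),R.from_euler("xyz",c["rotation"]).as_matrix()
def dirs(c,uv):
    f,cx,cy,e,M=cam(c); uv=np.atleast_2d(uv).astype(float)
    d=np.c_[(uv[:,0]-cx)/f,-(uv[:,1]-cy)/f,-np.ones(len(uv))]
    return d@M.T
def onz(c,uv,z):
    d=dirs(c,uv); e=np.array(c["eye"]); return e+d*((z-e[2])/d[:,2])[:,None]
def cloud(c,d):
    v,u=np.mgrid[0:d.shape[0],0:d.shape[1]]
    D=dirs(c,np.c_[u.ravel(),v.ravel()]); return (np.array(c["eye"])+D*d.ravel()[:,None]).reshape(*d.shape,3)
def proj(c,P):
    f,cx,cy,e,M=cam(c); q=(np.atleast_2d(P)-e)@M
    return np.c_[cx+f*q[:,0]/-q[:,2],cy-f*q[:,1]/-q[:,2]]
def tri(c1,u1,c2,u2):
    a=dirs(c1,u1)[0];b=dirs(c2,u2)[0];e1=np.array(c1["eye"]);e2=np.array(c2["eye"])
    s=np.linalg.lstsq(np.c_[a,-b],e2-e1,rcond=None)[0]
    p,q=e1+a*s[0],e2+b*s[1]; return (p+q)/2,np.linalg.norm(p-q)
E
python3 - <<'E'
from h import *
for n in ["scene","side"]:
    c=dict(np.load(f"pics/{n}0_c.npz")); d=np.load(f"pics/{n}0_d.npy"); p=np.load(f"pics/{n}0_p.npy")
    X=cloud(c,d); z=X[...,2]
    box=(slice(130,290),slice(170,350)) if n=="scene" else (slice(180,310),slice(200,390))
    m=np.zeros(z.shape,bool); m[box]=True
    print(n,"table z",np.median(z[(d>0)&(abs(z)<15)]))
    t=m&(abs(z-65)<5)&(d>0); print("top z median",np.median(z[t]),t.sum())
    hull=X[t][:,:2].astype(np.float32); r=cv2.minAreaRect(hull); print("rect",r); print(cv2.boxPoints(r))
    hi=m&(z>74)&(d>0)
    k,l,s,ce=cv2.connectedComponentsWithStats(hi.astype(np.uint8))
    for i in range(1,k):
        if s[i,4]<20: continue
        P=X[l==i]; print(s[i],ce[i].round(1),"mean",P.mean(0).round(1),"zmax",np.percentile(P[:,2],95).round(1))
        zt=np.percentile(P[:,2],95); Q=P[P[:,2]>zt-4]; print("   top",Q.mean(0).round(1),((Q.max(0)+Q.min(0))/2).round(1),(Q.max(0)-Q.min(0)).round(1))
    x0,y0=(180,140) if n=="scene" else (205,185)
    cv2.imwrite(f"pics/{n}_zoom.png",cv2.resize(p[y0:y0+130,x0:x0+180],None,fx=4.4,fy=4.4,interpolation=cv2.INTER_CUBIC))
E
```

```text
scene table z -1.4765630036720268
top z median 63.403646810204634 7524
rect ((598.4951782226562, -30.339324951171875), (352.2525634765625, 314.5761413574219), 73.6242446899414)
[[ 397.93152 -154.97566]
 [ 699.74634 -243.66585]
 [ 799.05884   94.29701]
 [ 497.24402  182.9872 ]]
[310 130  40  35 779] [335.3 141.8] mean [607.7 130.2 126.7] zmax 161.0
   top [624.9 133.7 162.5] [622.4 133.3 164.7] [32.3 15.1 15.3]
[281 158  11  14 116] [286.  164.7] mean [539.9  40.1  88.7] zmax 99.2
   top [537.9  43.4  97.6] [538.2  43.6  97.7] [16.4 15.7  5. ]
[222 179  13  19 135] [228.8 188. ] mean [479.  -86.7  95.9] zmax 105.6
   top [476.5 -84.7 104.1] [477.1 -84.6 104.3] [30.9 16.2  5.4]
[278 182  19  18 266] [287.  190.7] mean [582.  -18.7  92.2] zmax 96.2
   top [581.  -16.4  94.4] [580.3 -15.2  94.6] [32.8 32.7  4.9]
[236 212  21  19 271] [245.7 221. ] mean [ 550.8 -123.6   80.2] zmax 86.8
   top [ 549.4 -121.6   85.2] [ 549.1 -121.5   85.6] [26.8 25.7  5.7]
[340 222  10  25 186] [345.4 234. ] mean [734.3 -32.6  82.8] zmax 85.5
   top [733.7 -30.6  83.7] [736.3 -27.1  84.2] [30.5 47.6  5.2]
s
[... 407 characters left out ...]
5.4  4.8]
[298 201  21  15 239] [307.7 208.5] mean [ 543.4 -115.5   81.2] zmax 88.0
   top [ 546.2 -118.9   86.8] [ 547.6 -120.3   86.6] [26.7 26.7  5.2]
[249 212  22  17 283] [259.5 219.4] mean [573.9 -10.7  92.2] zmax 97.2
   top [576.8 -13.2  95.5] [577.4 -14.7  95.6] [35.1 36.3  4.8]
[318 214  15  23 230] [324.3 225.5] mean [472.6 -79.8  93.9] zmax 107.2
   top [474.3 -81.7 105.8] [475.4 -82.2 105.9] [32.8 16.   5.5]
[245 235  14  19 199] [251.7 244.3] mean [532.3  48.1  89. ] zmax 99.8
   top [535.3  45.3  98.9] [535.9  45.1  98.7] [17.1 17.   5.2]
[ 200  242   30   68 1472] [212.3 282. ] mean [464.4 184.9 137.4] zmax 181.3
   top [468.5 190.4 182.5] [471.  189.6 183.6] [19.5 22.  12.6]
```

View pics/scene_zoom.png

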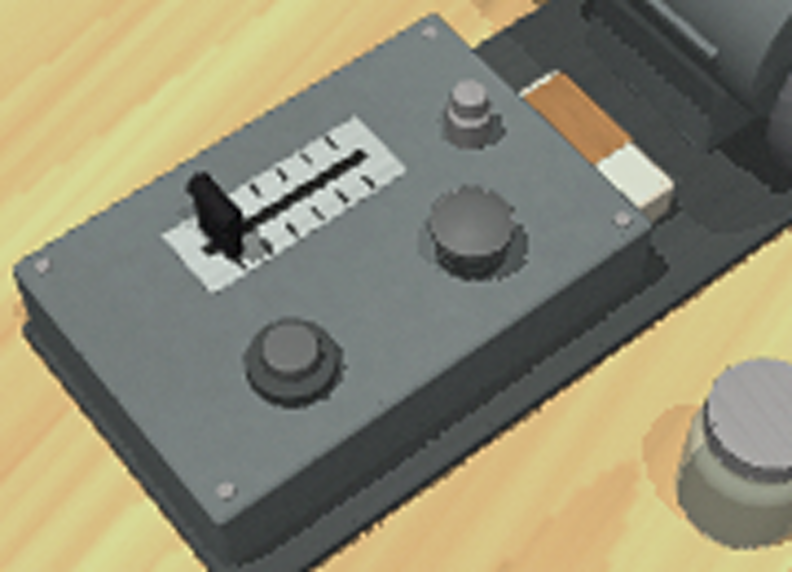

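View pics/side_zoom.png

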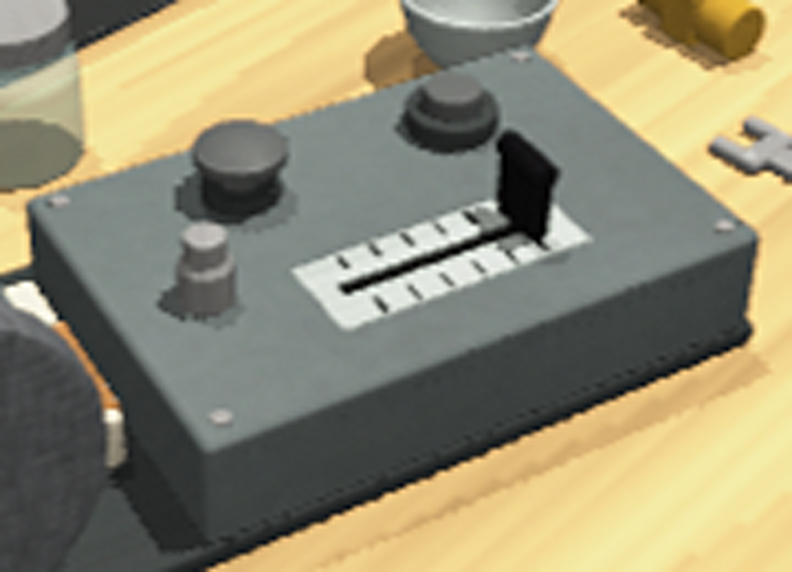

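Both views agree to about 3 mm. Start is near (548,-120), stop near (578,-15) and the lever top near (476,-83,106), which puts console yaw near -0.276, and heights and spacings match the text. I go over with the fingers shut, passing high.

Call:
move_arm(rows=[{"tx":-1,"ty":-0.8,"tz":-4,"ry":0.0035,"grip":0},{"tx":-1,"ty":-0.8,"tz":-4,"ry":0.0035,"grip":0},{"tx":-1,"ty":-0.8,"tz":-4,"ry":0.0035,"grip":0},{"tx":-1,"ty":-0.8,"tz":-4,"ry":0.0035,"grip":0},{"tx":-1,"ty":-0.8,"tz":-4,"ry":0.0035,"grip":0},{"tx":-1,"ty":-0.8,"tz":-4,"ry":0.0035,"grip":0},{"tx":-1,"ty":-0.8,"tz":-4,"ry":0.0035,"grip":0},{"tx":-1,"ty":-0.8,"tz":-4,"ry":0.0035,"grip":0},{"tx":-1,"ty":-0.8,"tz":-4,"ry":0.0035,"grip":0},{"tx":-1,"ty":-0.8,"tz":-4,"ry":0.0035,"grip":0}])

```text
validation failed for argument at $.ro...
```

Call:
move_arm(rows=[{"tx":-1.0,"ty":-0.8,"tz":-4.0,"rx":0.0,"ry":0.0035,"rz":0.0,"grip":0.0}])

```text
t: 0.23
eef_pos: [181.3, 589.2, 240.0]
tcp_rot: [-1.569, 0.002, 1.331]
ft_force: [0.7, 1.6, -1.1]
opening: 0.966
```

Call:
move_arm(rows=[{"tx":-1.0,"ty":-0.8,"tz":-4.0,"rx":0.0,"ry":0.0035,"rz":0.0,"grip":0.0},{"tx":-1.0,"ty":-0.8,"tz":-4.0,"rx":0.0,"ry":0.0035,"rz":0.0,"grip":0.0},{"tx":-1.0,"ty":-0.8,"tz":-4.0,"rx":0.0,"ry":0.0035,"rz":0.0,"grip":0.0},{"tx":-1.0,"ty":-0.8,"tz":-4.0,"rx":0.0,"ry":0.0035,"rz":0.0,"grip":0.0},{"tx":-1.0,"ty":-0.8,"tz":-4.0,"rx":0.0,"ry":0.0035,"rz":0.0,"grip":0.0},{"tx":-1.0,"ty":-0.8,"tz":-4.0,"rx":0.0,"ry":0.0035,"rz":0.0,"grip":0.0},{"tx":-1.0,"ty":-0.8,"tz":-4.0,"rx":0.0,"ry":0.0035,"rz":0.0,"grip":0.0},{"tx":-1.0,"ty":-0.8,"tz":-4.0,"rx":0.0,"ry":0.0035,"rz":0.0,"grip":0.0},{"tx":-1.0,"ty":-0.8,"tz":-4.0,"rx":0.0,"ry":0.0035,"rz":0.0,"grip":0.0}])

```text
t: 0.98
eef_pos: [509.2, 408.9, 313.3]
tcp_rot: [-1.571, 0.0, 1.295]
ft_force: [0.5, 0.3, 0.3]
opening: 0.351
```

Call:
move_arm(rows=[{"tx":-4.0,"ty":0.0,"tz":-1.0,"rx":0.0,"ry":0.0,"rz":0.0,"grip":0.0},{"tx":-4.0,"ty":0.0,"tz":-1.0,"rx":0.0,"ry":0.0,"rz":0.0,"grip":0.0},{"tx":-4.0,"ty":0.0,"tz":-1.0,"rx":0.0,"ry":0.0,"rz":0.0,"grip":0.0},{"tx":-4.0,"ty":0.0,"tz":-1.0,"rx":0.0,"ry":0.0,"rz":0.0,"grip":0.0},{"tx":-4.0,"ty":0.0,"tz":-1.0,"rx":0.0,"ry":0.0,"rz":0.0,"grip":0.0},{"tx":-4.0,"ty":0.0,"tz":-1.0,"rx":0.0,"ry":0.0,"rz":0.0,"grip":0.0},{"tx":-4.0,"ty":0.0,"tz":-1.0,"rx":0.0,"ry":0.0,"rz":0.0,"grip":0.0},{"tx":-4.0,"ty":0.0,"tz":-1.0,"rx":0.0,"ry":0.0,"rz":0.0,"grip":0.0},{"tx":-4.0,"ty":0.0,"tz":-1.0,"rx":0.0,"ry":0.0,"rz":0.0,"grip":0.0},{"tx":-4.0,"ty":0.0,"tz":-1.0,"rx":0.0,"ry":0.0,"rz":0.0,"grip":0.0}])

```text
t: 1.82
eef_pos: [494.4, -3.6, 313.0]
tcp_rot: [-1.571, -0.0, 1.295]
ft_force: [0.5, 0.6, -0.0]
opening: 0.003
```

Call:
move_arm(rows=[{"tx":-3.0,"ty":1.5,"tz":0.0,"rx":0.0,"ry":0.0,"rz":0.0,"grip":0.0},{"tx":-3.0,"ty":2.0,"tz":0.0,"rx":0.0,"ry":0.0,"rz":0.0,"grip":0.0},{"tx":-3.0,"ty":2.0,"tz":0.0,"rx":0.0,"ry":0.0,"rz":0.0,"grip":0.0},{"tx":-3.0,"ty":1.5,"tz":0.0,"rx":0.0,"ry":0.0,"rz":0.0,"grip":0.0},{"tx":0.0,"ty":0.0,"tz":0.0,"rx":0.0,"ry":0.0,"rz":0.0,"grip":0.0},{"tx":0.0,"ty":0.0,"tz":0.0,"rx":0.0,"ry":0.0,"rz":0.0,"grip":0.0}])

```text
t: 2.32
eef_pos: [461.8, -118.2, 242.4]
tcp_rot: [-1.569, -0.0, 1.292]
ft_force: [0.7, 0.3, -0.5]
opening: 0.003
```

```bash
cat > shot.py <<'E'
import sys
from cell import env
from h import *
def shot(n,tag):
    s=env.state(); c=env.calibration(n); p,d=env.read_camera(n)
    cv2.imwrite(f"pics/{tag}.png",p); np.savez(f"pics/{tag}_c.npz",**c); np.save(f"pics/{tag}_d.npy",d); np.save(f"pics/{tag}_p.npy",p)
    print(s["t"],s["eef_pos"].round(1),s["tcp_rot"].round(4),s["ft_force"].round(2)); print(c)
if __name__=="__main__": shot(sys.argv[1],sys.argv[2])
E
python3 shot.py wrist w1
```

```text
2.3167 [ 461.8 -118.2  242.4] [-1.5691e+00 -4.0000e-04  1.2921e+00] [ 0.7   0.27 -0.47]
{'vertical_fov': 67.2773191840725, 'cx': 280.6916294508376, 'cy': 208.1331606655807, 'eye': array([ 398.20568913, -100.34061329,  393.28756325]), 'rotation': array([-2.34606283e-01, -4.82096753e-04,  1.29331694e+00])}
```

View pics/w1.png

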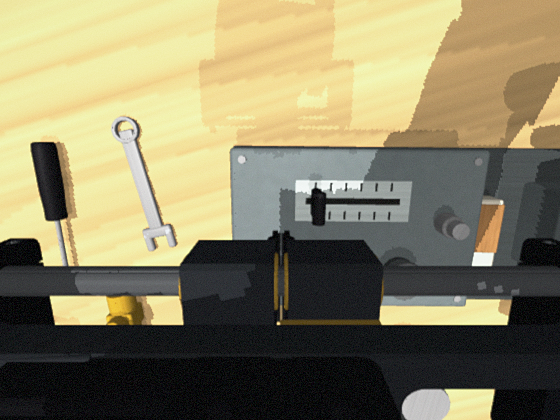

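The wrist view shows the plate with its ticks at columns 317 to 391 and rows about 186 and 216, the lever at (318,207), the socket (457,228) and part of the stop button (400,262). The finger sits at column 281.

Run:
```python
from h import *
c=dict(np.load("pics/w1_c.npz")); d=np.load("pics/w1_d.npy"); p=np.load("pics/w1_p.npy")
X=cloud(c,d)
print("console z",np.median(X[160:178,300:450,2]))
# ticks: dark within plate
g=cv2.cvtColor(p,cv2.COLOR_BGR2GRAY)
m=np.zeros_like(g); m[182:220,298:408]=1
white=(g>150)&(m>0)
dark=((g<110)&(m>0)).astype(np.uint8)
k,l,s,ce=cv2.connectedComponentsWithStats(dark)
for i in range(1,k):
    if s[i,4]>3: print(s[i],ce[i].round(1),onz(c,ce[i],65)[0].round(1))
# lever
hi=np.zeros(g.shape,bool); hi[175:240,290:350]=True
hi&=(X[...,2]>98)&(d>0); P=X[hi]; print(hi.sum(),P.mean(0),P.min(0),P.max(0),np.argwhere(hi).mean(0))
cv2.imwrite("pics/w1z.png",cv2.resize(p[170:240,270:420],None,fx=5,fy=5,interpolation=cv2.INTER_CUBIC))
```

```text
console z 64.8646463128245
[306 183  94  37 955] [339.5 202.4] [484.8 -59.7  65. ]
[330 183   2   8  14] [330.6 186.9] [466.  -64.9  65. ]
[345 183   2   8  10] [345.8 187.1] [470.6 -49.5  65. ]
[375 183   3   9  19] [376.  186.7] [478.9 -18.9  65. ]
[390 183   3   9  19] [391.3 187.1] [483.7  -3.4  65. ]
[360 184   3   7   9] [361. 187.] [474.9 -34.1  65. ]
[343 211   3   9  17] [343.9 214.9] [499.6 -58.3  65. ]
[328 212   3   8  15] [329.1 215.3] [495.6 -73.8  65. ]
[358 212   3   8  18] [358.8 215.3] [504.4 -43.1  65. ]
[373 212   3   8  18] [373.7 215.2] [508.6 -27.7  65. ]
[388 212   2   8  16] [388.5 215.5] [513.3 -12.4  65. ]
466 [473.88871624 -85.90233662 109.02244688] [ 450.92031454 -110.27668911   98.13143777] [491.97017556 -75.20036773 238.39003784] [209.39055794 317.55579399]
```

View pics/w1z.png

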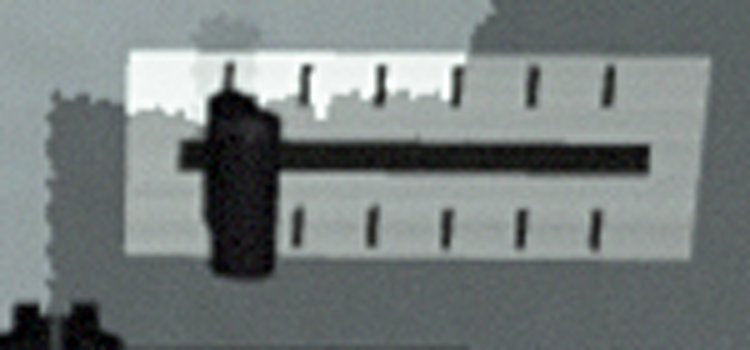

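The ticks give a slot direction of (0.277,0.961), spacing 16.0 mm and off at (476.4,-84.7). The tool yaw already matches. I shift 5 mm and descend behind the lever with the tip about 20 mm above the console.

Call:
move_arm(rows=[{"tx":0.0,"ty":2.8,"tz":-0.5,"rx":0.0,"ry":0.0,"rz":0.0,"grip":0.0},{"tx":0.0,"ty":3.5,"tz":0.0,"rx":0.0,"ry":0.0,"rz":0.0,"grip":0.0},{"tx":0.0,"ty":3.5,"tz":0.0,"rx":0.0,"ry":0.0,"rz":0.0,"grip":0.0},{"tx":0.0,"ty":2.5,"tz":0.0,"rx":0.0,"ry":0.0,"rz":0.0,"grip":0.0},{"tx":0.0,"ty":1.5,"tz":0.0,"rx":0.0,"ry":0.0,"rz":0.0,"grip":0.0},{"tx":0.0,"ty":0.0,"tz":0.0,"rx":0.0,"ry":0.0,"rz":0.0,"grip":0.0},{"tx":0.0,"ty":0.0,"tz":0.0,"rx":0.0,"ry":0.0,"rz":0.0,"grip":0.0}])

```text
t: 2.95
eef_pos: [467.6, -117.7, 105.3]
tcp_rot: [-1.57, -0.0, 1.296]
ft_force: [-0.3, 0.0, 0.2]
opening: 0.003
```

```bash
python3 shot.py wrist w2; python3 shot.py side s2
python3 - <<'E'
import cv2
p=cv2.imread("pics/s2.png"); cv2.imwrite("pics/s2z.png",cv2.resize(p[150:300,220:400],None,fx=4,fy=4,interpolation=cv2.INTER_CUBIC))
E
```

```text
2.95 [ 467.6 -117.7  105.3] [-1.5704e+00 -2.0000e-04  1.2964e+00] [-0.31  0.01  0.24]
{'vertical_fov': 67.2773191840725, 'cx': 280.6916294508376, 'cy': 208.1331606655807, 'eye': array([ 403.81179927, -100.06784086,  256.13006593]), 'rotation': array([-2.35965188e-01, -3.06066635e-04,  1.29758585e+00])}
3.0 [ 467.9 -118.   106. ] [-1.5721 -0.      1.2962] [-1.04 -0.45  0.31]
{'vertical_fov': 52.309501449488714, 'cx': 287.069367170643, 'cy': 208.71435648006243, 'eye': array([ 91.2168038 , 440.40802518, 562.39726501]), 'rotation': array([ 0.97697258, -0.01857076, -2.38823905])}
```

View pics/w2.png

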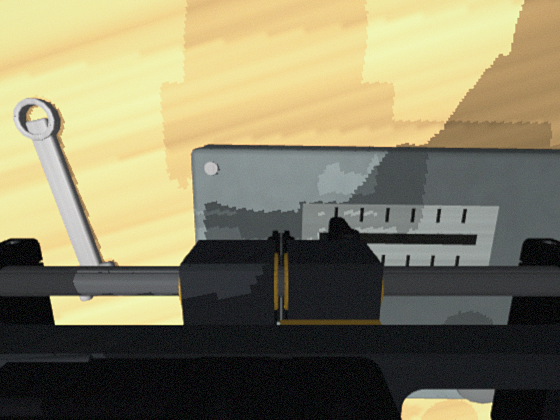

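View pics/s2z.png

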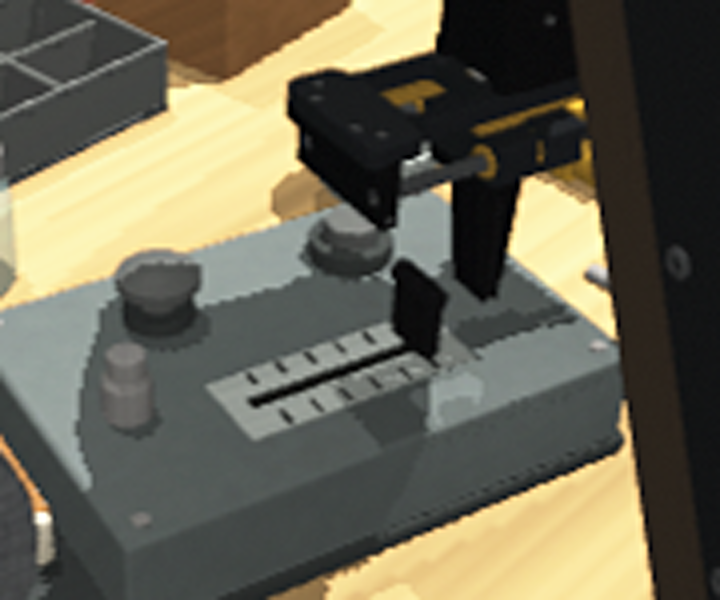

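The side view shows the fingertip upright behind the lever, in line with the slot and clear of everything. I approach until contact.

Call:
move_arm(rows=[{"tx":0.4,"ty":0.0,"tz":0.0,"rx":0.0,"ry":0.0,"rz":0.0,"grip":0.0},{"tx":0.4,"ty":0.0,"tz":0.0,"rx":0.0,"ry":0.0,"rz":0.0,"grip":0.0},{"tx":0.2,"ty":0.0,"tz":0.0,"rx":0.0,"ry":0.0,"rz":0.0,"grip":0.0},{"tx":0.1,"ty":0.0,"tz":0.0,"rx":0.0,"ry":0.0,"rz":0.0,"grip":0.0},{"tx":0.1,"ty":0.0,"tz":0.0,"rx":0.0,"ry":0.0,"rz":0.0,"grip":0.0},{"tx":0.1,"ty":0.0,"tz":0.0,"rx":0.0,"ry":0.0,"rz":0.0,"grip":0.0},{"tx":0.0,"ty":0.0,"tz":0.0,"rx":0.0,"ry":0.0,"rz":0.0,"grip":0.0}])

```text
t: 3.63
eef_pos: [470.7, -106.0, 105.0]
tcp_rot: [-1.571, -0.0, 1.295]
ft_force: [0.1, -0.8, -0.8]
opening: 0.004
```

Call:
move_arm(rows=[{"tx":0.1,"ty":0.0,"tz":0.0,"rx":0.0,"ry":0.0,"rz":0.0,"grip":0.0},{"tx":0.1,"ty":0.0,"tz":0.0,"rx":0.0,"ry":0.0,"rz":0.0,"grip":0.0},{"tx":0.0,"ty":0.0,"tz":0.0,"rx":0.0,"ry":0.0,"rz":0.0,"grip":0.0}])

```text
t: 3.88
eef_pos: [471.2, -104.1, 104.9]
tcp_rot: [-1.571, -0.0, 1.295]
ft_force: [-0.1, -0.2, -0.4]
opening: 0.003
```

Call:
move_arm(rows=[{"tx":0.1,"ty":0.0,"tz":0.0,"rx":0.0,"ry":0.0,"rz":0.0,"grip":0.0},{"tx":0.1,"ty":0.0,"tz":0.0,"rx":0.0,"ry":0.0,"rz":0.0,"grip":0.0},{"tx":0.0,"ty":0.0,"tz":0.0,"rx":0.0,"ry":0.0,"rz":0.0,"grip":0.0}])

```text
t: 4.13
eef_pos: [471.7, -102.1, 105.0]
tcp_rot: [-1.571, -0.0, 1.295]
ft_force: [0.8, -0.6, -0.3]
opening: 0.009
```

Call:
move_arm(rows=[{"tx":0.1,"ty":0.0,"tz":0.0,"rx":0.0,"ry":0.0,"rz":0.0,"grip":0.0},{"tx":0.1,"ty":0.0,"tz":0.0,"rx":0.0,"ry":0.0,"rz":0.0,"grip":0.0},{"tx":0.0,"ty":0.0,"tz":0.0,"rx":0.0,"ry":0.0,"rz":0.0,"grip":0.0}])

```text
t: 4.38
eef_pos: [472.3, -100.2, 105.0]
tcp_rot: [-1.571, -0.0, 1.295]
ft_force: [0.4, -0.2, 1.2]
opening: 0.006
```

Call:
move_arm(rows=[{"tx":0.1,"ty":0.0,"tz":0.0,"rx":0.0,"ry":0.0,"rz":0.0,"grip":0.0},{"tx":0.1,"ty":0.0,"tz":0.0,"rx":0.0,"ry":0.0,"rz":0.0,"grip":0.0},{"tx":0.0,"ty":0.0,"tz":0.0,"rx":0.0,"ry":0.0,"rz":0.0,"grip":0.0}])

```text
t: 4.63
eef_pos: [472.8, -98.3, 105.0]
tcp_rot: [-1.571, -0.0, 1.295]
ft_force: [-1.1, 0.2, -0.3]
opening: 0.004
```

Call:
move_arm(rows=[{"tx":0.1,"ty":0.0,"tz":0.0,"rx":0.0,"ry":0.0,"rz":0.0,"grip":0.0},{"tx":0.1,"ty":0.0,"tz":0.0,"rx":0.0,"ry":0.0,"rz":0.0,"grip":0.0},{"tx":0.0,"ty":0.0,"tz":0.0,"rx":0.0,"ry":0.0,"rz":0.0,"grip":0.0}])

```text
t: 4.88
eef_pos: [473.4, -96.5, 105.0]
tcp_rot: [-1.571, 0.0, 1.295]
ft_force: [-1.2, -2.0, -0.3]
opening: 0.005
```

```bash
python3 shot.py side s3; python3 shot.py wrist w3
python3 - <<'E'
import cv2,numpy as np
p=cv2.imread("pics/s3.png"); q=cv2.imread("pics/w3.png")
cv2.imwrite("pics/s3z.png",np.hstack([cv2.resize(p[190:260,270:370],(500,350),interpolation=cv2.INTER_CUBIC),np.zeros((350,1,3),np.uint8)])); cv2.imwrite("pics/w3z.png",cv2.resize(q[190:290,260:480],None,fx=3.6,fy=3.6,interpolation=cv2.INTER_CUBIC))
E
```

```text
4.8833 [473.4 -96.5 105. ] [-1.5708e+00  1.0000e-04  1.2950e+00] [-1.18 -1.96 -0.33]
{'vertical_fov': 52.309501449488714, 'cx': 287.069367170643, 'cy': 208.71435648006243, 'eye': array([ 91.2168038 , 440.40802518, 562.39726501]), 'rotation': array([ 0.97697258, -0.01857076, -2.38823905])}
4.9333 [473.4 -96.5 105. ] [-1.5708  0.      1.2951] [-1.21 -2.47  0.82]
{'vertical_fov': 67.2773191840725, 'cx': 280.6916294508376, 'cy': 208.1331606655807, 'eye': array([409.51095922, -78.73033879, 255.7851083 ]), 'rotation': array([-2.36364777e-01, -4.11597373e-05,  1.29628422e+00])}
```

View pics/s3z.png

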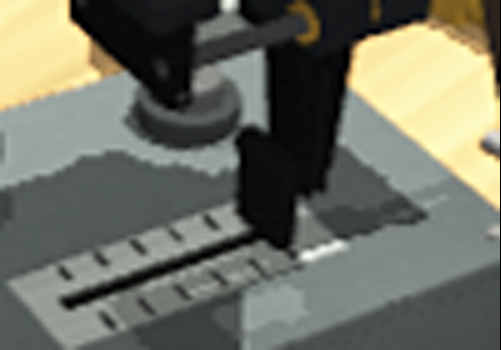

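View pics/w3z.png

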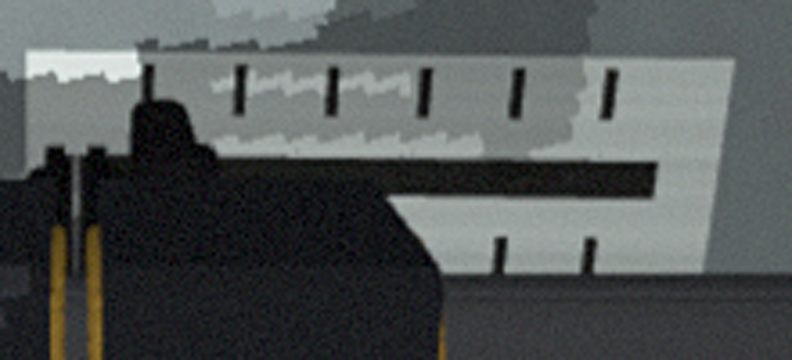

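The finger is touching: the side view shows contact and the force is about 2.5 N, so lever travel is the TCP advance from (473.4,-96.5). I push slowly at 1 mm per row.

Call:
move_arm(rows=[{"tx":0.1,"ty":0.0,"tz":0.0,"rx":0.0,"ry":0.0,"rz":0.0,"grip":0.0},{"tx":0.1,"ty":0.0,"tz":0.0,"rx":0.0,"ry":0.0,"rz":0.0,"grip":0.0},{"tx":0.1,"ty":0.0,"tz":0.0,"rx":0.0,"ry":0.0,"rz":0.0,"grip":0.0},{"tx":0.1,"ty":0.0,"tz":0.0,"rx":0.0,"ry":0.0,"rz":0.0,"grip":0.0}])

```text
t: 5.32
eef_pos: [474.5, -92.8, 105.0]
tcp_rot: [-1.571, 0.0, 1.295]
ft_force: [-1.1, -5.3, -0.7]
opening: 0.005
```

Call:
move_arm(rows=[{"tx":0.1,"ty":0.0,"tz":0.0,"rx":0.0,"ry":0.0,"rz":0.0,"grip":0.0},{"tx":0.1,"ty":0.0,"tz":0.0,"rx":0.0,"ry":0.0,"rz":0.0,"grip":0.0},{"tx":0.1,"ty":0.0,"tz":0.0,"rx":0.0,"ry":0.0,"rz":0.0,"grip":0.0},{"tx":0.1,"ty":0.0,"tz":0.0,"rx":0.0,"ry":0.0,"rz":0.0,"grip":0.0},{"tx":0.1,"ty":0.0,"tz":0.0,"rx":0.0,"ry":0.0,"rz":0.0,"grip":0.0},{"tx":0.1,"ty":0.0,"tz":0.0,"rx":0.0,"ry":0.0,"rz":0.0,"grip":0.0},{"tx":0.0,"ty":0.0,"tz":0.0,"rx":0.0,"ry":0.0,"rz":0.0,"grip":0.0}])

```text
t: 5.9
eef_pos: [476.1, -86.6, 105.0]
tcp_rot: [-1.571, -0.0, 1.295]
ft_force: [0.5, 0.4, 0.6]
opening: 0.008
```

```bash
cat > lev.py <<'E'
import sys
from shot import *
t=sys.argv[1]; shot("wrist",t)
q=cv2.imread(f"pics/{t}.png"); cv2.imwrite(f"pics/{t}z.png",cv2.resize(q[190:290,260:480],None,fx=3.6,fy=3.6,interpolation=cv2.INTER_CUBIC))
e=env.state()["eef_pos"]; v=e-np.array([476.4,-84.7,0]); print("yrel",v[:2]@[.2766,.961],"lever if touching",v[:2]@[.2766,.961]+12.1,"xrel",v[:2]@[.961,-.2766])
E
python3 lev.py w4
```

```text
5.9 [476.1 -86.6 105. ] [-1.5708e+00 -2.0000e-04  1.2952e+00] [0.47 0.41 0.62]
{'vertical_fov': 67.2773191840725, 'cx': 280.6916294508376, 'cy': 208.1331606655807, 'eye': array([412.25886581, -68.82013034, 255.78268303]), 'rotation': array([-2.36253722e-01, -2.83926523e-04,  1.29639468e+00])}
yrel -1.9680640839711718 lever if touching 10.131935916028828 xrel 0.2810291579300506
```

View pics/w4z.png

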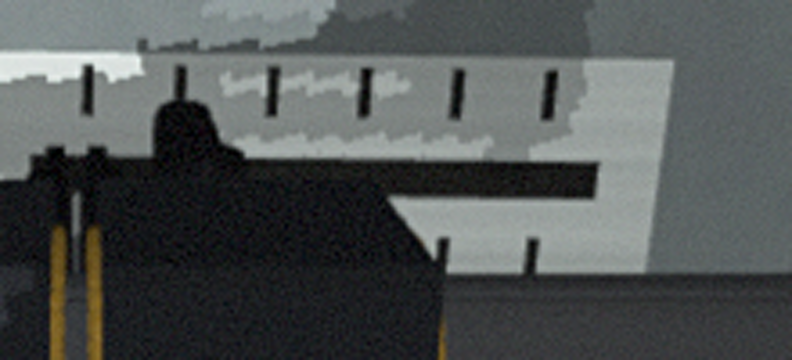

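The lever has snapped to click 1: its second tick pair now lines up and there is no force. Next is click 2, another 16 mm.

Call:
move_arm(rows=[{"tx":0.1,"ty":0.0,"tz":0.0,"rx":0.0,"ry":0.0,"rz":0.0,"grip":0.0},{"tx":0.1,"ty":0.0,"tz":0.0,"rx":0.0,"ry":0.0,"rz":0.0,"grip":0.0},{"tx":0.1,"ty":0.0,"tz":0.0,"rx":0.0,"ry":0.0,"rz":0.0,"grip":0.0},{"tx":0.1,"ty":0.0,"tz":0.0,"rx":0.0,"ry":0.0,"rz":0.0,"grip":0.0},{"tx":0.1,"ty":0.0,"tz":0.0,"rx":0.0,"ry":0.0,"rz":0.0,"grip":0.0},{"tx":0.1,"ty":0.0,"tz":0.0,"rx":0.0,"ry":0.0,"rz":0.0,"grip":0.0},{"tx":0.1,"ty":0.0,"tz":0.0,"rx":0.0,"ry":0.0,"rz":0.0,"grip":0.0},{"tx":0.1,"ty":0.0,"tz":0.0,"rx":0.0,"ry":0.0,"rz":0.0,"grip":0.0},{"tx":0.1,"ty":0.0,"tz":0.0,"rx":0.0,"ry":0.0,"rz":0.0,"grip":0.0}])

```text
t: 6.7
eef_pos: [478.5, -78.4, 105.0]
tcp_rot: [-1.571, 0.0, 1.295]
ft_force: [-1.5, -6.0, -1.4]
opening: 0.002
```

Call:
move_arm(rows=[{"tx":0.1,"ty":0.0,"tz":0.0,"rx":0.0,"ry":0.0,"rz":0.0,"grip":0.0},{"tx":0.1,"ty":0.0,"tz":0.0,"rx":0.0,"ry":0.0,"rz":0.0,"grip":0.0},{"tx":0.1,"ty":0.0,"tz":0.0,"rx":0.0,"ry":0.0,"rz":0.0,"grip":0.0},{"tx":0.1,"ty":0.0,"tz":0.0,"rx":0.0,"ry":0.0,"rz":0.0,"grip":0.0},{"tx":0.1,"ty":0.0,"tz":0.0,"rx":0.0,"ry":0.0,"rz":0.0,"grip":0.0},{"tx":0.1,"ty":0.0,"tz":0.0,"rx":0.0,"ry":0.0,"rz":0.0,"grip":0.0},{"tx":0.1,"ty":0.0,"tz":0.0,"rx":0.0,"ry":0.0,"rz":0.0,"grip":0.0},{"tx":0.0,"ty":0.0,"tz":0.0,"rx":0.0,"ry":0.0,"rz":0.0,"grip":0.0}])

```text
t: 7.37
eef_pos: [480.5, -71.2, 105.0]
tcp_rot: [-1.571, -0.0, 1.295]
ft_force: [-0.0, 0.0, 1.1]
opening: 0.001
```

```bash
python3 lev.py w5
```

```text
7.3667 [480.5 -71.2 105. ] [-1.5708e+00 -2.0000e-04  1.2952e+00] [-0.04  0.01  1.11]
{'vertical_fov': 67.2773191840725, 'cx': 280.6916294508376, 'cy': 208.1331606655807, 'eye': array([416.61927791, -53.42644496, 255.7841799 ]), 'rotation': array([-2.36274729e-01, -2.79476717e-04,  1.29639979e+00])}
yrel 14.036209842424725 lever if touching 26.136209842424726 xrel 0.19981502945976148
```

View pics/w5z.png

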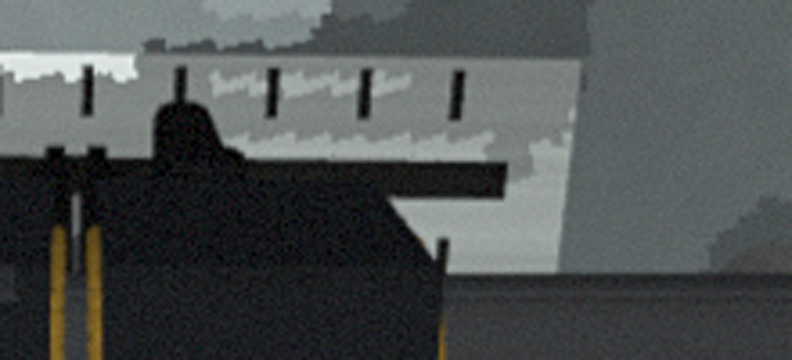

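The lever is at click 2: three ticks remain to its right and there is no force. I repeat the same 16 mm for click 3, ending with the finger about 6 mm short of the lever.

Call:
move_arm(rows=[{"tx":0.1,"ty":0.0,"tz":0.0,"rx":0.0,"ry":0.0,"rz":0.0,"grip":0.0},{"tx":0.1,"ty":0.0,"tz":0.0,"rx":0.0,"ry":0.0,"rz":0.0,"grip":0.0},{"tx":0.1,"ty":0.0,"tz":0.0,"rx":0.0,"ry":0.0,"rz":0.0,"grip":0.0},{"tx":0.1,"ty":0.0,"tz":0.0,"rx":0.0,"ry":0.0,"rz":0.0,"grip":0.0},{"tx":0.1,"ty":0.0,"tz":0.0,"rx":0.0,"ry":0.0,"rz":0.0,"grip":0.0},{"tx":0.1,"ty":0.0,"tz":0.0,"rx":0.0,"ry":0.0,"rz":0.0,"grip":0.0},{"tx":0.1,"ty":0.0,"tz":0.0,"rx":0.0,"ry":0.0,"rz":0.0,"grip":0.0},{"tx":0.1,"ty":0.0,"tz":0.0,"rx":0.0,"ry":0.0,"rz":0.0,"grip":0.0},{"tx":0.1,"ty":0.0,"tz":0.0,"rx":0.0,"ry":0.0,"rz":0.0,"grip":0.0}])

```text
t: 8.17
eef_pos: [482.9, -63.0, 105.0]
tcp_rot: [-1.571, 0.0, 1.295]
ft_force: [-1.0, -5.7, 0.6]
opening: 0.009
```

Call:
move_arm(rows=[{"tx":0.1,"ty":0.0,"tz":0.0,"rx":0.0,"ry":0.0,"rz":0.0,"grip":0.0},{"tx":0.1,"ty":0.0,"tz":0.0,"rx":0.0,"ry":0.0,"rz":0.0,"grip":0.0},{"tx":0.1,"ty":0.0,"tz":0.0,"rx":0.0,"ry":0.0,"rz":0.0,"grip":0.0},{"tx":0.1,"ty":0.0,"tz":0.0,"rx":0.0,"ry":0.0,"rz":0.0,"grip":0.0},{"tx":0.1,"ty":0.0,"tz":0.0,"rx":0.0,"ry":0.0,"rz":0.0,"grip":0.0},{"tx":0.1,"ty":0.0,"tz":0.0,"rx":0.0,"ry":0.0,"rz":0.0,"grip":0.0},{"tx":0.1,"ty":0.0,"tz":0.0,"rx":0.0,"ry":0.0,"rz":0.0,"grip":0.0},{"tx":0.0,"ty":0.0,"tz":0.0,"rx":0.0,"ry":0.0,"rz":0.0,"grip":0.0}])

```text
t: 8.83
eef_pos: [484.9, -55.8, 105.0]
tcp_rot: [-1.571, -0.0, 1.295]
ft_force: [0.2, 0.3, -0.1]
opening: 0.005
```

```bash
python3 lev.py w6
```

```text
8.8333 [484.9 -55.8 105. ] [-1.5708e+00 -2.0000e-04  1.2952e+00] [ 0.23  0.3  -0.14]
{'vertical_fov': 67.2773191840725, 'cx': 280.6916294508376, 'cy': 208.1331606655807, 'eye': array([420.97618427, -38.03104068, 255.78513886]), 'rotation': array([-2.36282341e-01, -2.79248172e-04,  1.29640042e+00])}
yrel 30.032093736764182 lever if touching 42.13209373676418 xrel 0.14391133815902357
```

View pics/w6z.png

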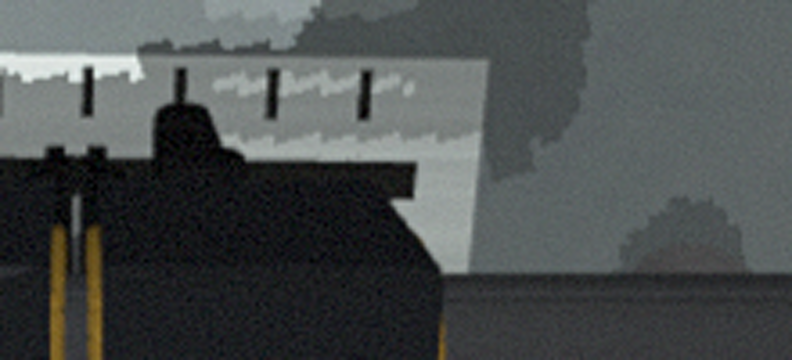

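The lever is at click 3, with two ticks to its right and no force. I back off, lift, and move above the start button, whose centre is at (549,-121) both from the slot geometry and from direct measurement.

Call:
move_arm(rows=[{"tx":-1.0,"ty":0.0,"tz":0.0,"rx":0.0,"ry":0.0,"rz":0.0,"grip":0.0},{"tx":-1.0,"ty":-1.0,"tz":0.0,"rx":0.0,"ry":0.0,"rz":0.0,"grip":0.0},{"tx":0.0,"ty":-3.0,"tz":0.0,"rx":0.0,"ry":0.0,"rz":0.0,"grip":0.0},{"tx":0.0,"ty":-3.0,"tz":0.0,"rx":0.0,"ry":0.0,"rz":0.0,"grip":0.0},{"tx":-1.0,"ty":0.0,"tz":-2.9,"rx":0.0,"ry":0.0,"rz":0.0,"grip":0.0},{"tx":-1.0,"ty":0.0,"tz":-3.0,"rx":0.0,"ry":0.0,"rz":0.0,"grip":0.0},{"tx":-0.5,"ty":0.0,"tz":-2.0,"rx":0.0,"ry":0.0,"rz":0.0,"grip":0.0},{"tx":0.0,"ty":2.0,"tz":0.0,"rx":0.0,"ry":0.0,"rz":0.0,"grip":0.0},{"tx":0.0,"ty":2.5,"tz":0.0,"rx":0.0,"ry":0.0,"rz":0.0,"grip":0.0},{"tx":0.0,"ty":0.0,"tz":0.0,"rx":0.0,"ry":0.0,"rz":0.0,"grip":0.0}])

```text
t: 9.72
eef_pos: [546.8, -121.6, 127.2]
tcp_rot: [-1.566, -0.0, 1.294]
ft_force: [-1.0, 0.4, 0.2]
opening: 0.003
```

```bash
python3 shot.py side s7; python3 shot.py scene c7
python3 - <<'E'
import cv2,numpy as np
p=cv2.imread("pics/s7.png"); q=cv2.imread("pics/c7.png")
cv2.imwrite("pics/s7z.png",np.hstack([cv2.resize(p[170:270,240:370],(390,300),interpolation=cv2.INTER_CUBIC),cv2.resize(q[140:240,180:310],(390,300),interpolation=cv2.INTER_CUBIC)]))
E
```

```text
9.7167 [ 546.8 -121.6  127.2] [-1.5656e+00 -4.0000e-04  1.2940e+00] [-0.95  0.45  0.16]
{'vertical_fov': 52.309501449488714, 'cx': 287.069367170643, 'cy': 208.71435648006243, 'eye': array([ 91.2168038 , 440.40802518, 562.39726501]), 'rotation': array([ 0.97697258, -0.01857076, -2.38823905])}
9.7667 [ 547.4 -121.5  129.1] [-1.5671e+00 -3.0000e-04  1.2942e+00] [0.48 0.47 0.25]
{'vertical_fov': 55.287708611701355, 'cx': 277.55908230225253, 'cy': 206.44457962949087, 'eye': array([ 830.95362067, -432.58919156,  796.01473132]), 'rotation': array([ 0.56073306, -0.01643553,  0.60691483])}
```

View pics/s7z.png

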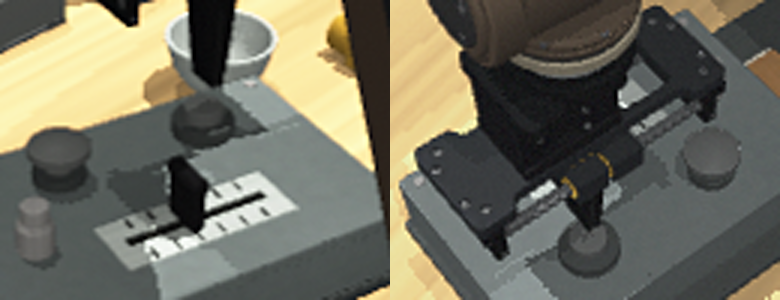

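The side view shows the lever at the third tick, and the scene view shows the fingertip centred over the start button, clear of the stop button. I press down.

Call:
move_arm(rows=[{"tx":0.0,"ty":1.0,"tz":0.0,"rx":0.0,"ry":0.0,"rz":0.0,"grip":0.0},{"tx":0.0,"ty":1.0,"tz":0.0,"rx":0.0,"ry":0.0,"rz":0.0,"grip":0.0},{"tx":0.0,"ty":0.2,"tz":0.0,"rx":0.0,"ry":0.0,"rz":0.0,"grip":0.0},{"tx":0.0,"ty":0.2,"tz":0.0,"rx":0.0,"ry":0.0,"rz":0.0,"grip":0.0},{"tx":0.0,"ty":0.2,"tz":0.0,"rx":0.0,"ry":0.0,"rz":0.0,"grip":0.0},{"tx":0.0,"ty":0.0,"tz":0.0,"rx":0.0,"ry":0.0,"rz":0.0,"grip":0.0}])

```text
t: 10.32
eef_pos: [548.4, -120.8, 104.0]
tcp_rot: [-1.57, -0.0, 1.295]
ft_force: [-1.7, 1.0, 2.5]
opening: 0.003
```

Call:
move_arm(rows=[{"tx":0.0,"ty":0.2,"tz":0.0,"rx":0.0,"ry":0.0,"rz":0.0,"grip":0.0},{"tx":0.0,"ty":0.1,"tz":0.0,"rx":0.0,"ry":0.0,"rz":0.0,"grip":0.0},{"tx":0.0,"ty":0.0,"tz":0.0,"rx":0.0,"ry":0.0,"rz":0.0,"grip":0.0}])

```text
t: 10.57
eef_pos: [548.6, -120.8, 101.1]
tcp_rot: [-1.571, -0.0, 1.295]
ft_force: [-2.7, 0.8, 4.1]
opening: 0.006
```

Call:
move_arm(rows=[{"tx":0.0,"ty":0.1,"tz":0.0,"rx":0.0,"ry":0.0,"rz":0.0,"grip":0.0},{"tx":0.0,"ty":0.1,"tz":0.0,"rx":0.0,"ry":0.0,"rz":0.0,"grip":0.0},{"tx":0.0,"ty":0.0,"tz":0.0,"rx":0.0,"ry":0.0,"rz":0.0,"grip":0.0}])

```text
t: 10.82
eef_pos: [548.6, -120.8, 100.1]
tcp_rot: [-1.572, -0.0, 1.295]
ft_force: [-5.4, 1.1, 16.1]
opening: 0.002
```

The force jumped to 16 N, so the button is on its stop at TCP z = 100, as predicted. I hold briefly, then rise straight up and move clear.

Call:
move_arm(rows=[{"tx":0.0,"ty":0.0,"tz":0.0,"rx":0.0,"ry":0.0,"rz":0.0,"grip":0.0},{"tx":0.0,"ty":-0.5,"tz":0.0,"rx":0.0,"ry":0.0,"rz":0.0,"grip":0.0},{"tx":0.0,"ty":-1.5,"tz":0.0,"rx":0.0,"ry":0.0,"rz":0.0,"grip":0.0},{"tx":0.0,"ty":-3.0,"tz":0.0,"rx":0.0,"ry":0.0,"rz":0.0,"grip":0.0},{"tx":0.0,"ty":-3.0,"tz":0.0,"rx":0.0,"ry":0.0,"rz":0.0,"grip":0.0},{"tx":-2.0,"ty":-3.0,"tz":0.0,"rx":0.0,"ry":0.0,"rz":0.0,"grip":0.0},{"tx":-3.0,"ty":-2.0,"tz":0.0,"rx":0.0,"ry":0.0,"rz":0.0,"grip":0.0},{"tx":-3.0,"ty":0.0,"tz":0.0,"rx":0.0,"ry":0.0,"rz":0.0,"grip":0.0},{"tx":-2.0,"ty":0.0,"tz":0.0,"rx":0.0,"ry":0.0,"rz":0.0,"grip":0.0},{"tx":0.0,"ty":0.0,"tz":0.0,"rx":0.0,"ry":0.0,"rz":0.0,"grip":0.0}])

```text
t: 11.65
eef_pos: [520.8, -220.1, 229.2]
tcp_rot: [-1.572, 0.001, 1.292]
ft_force: [-0.7, -0.4, 0.9]
opening: 0.004
```

```bash
python3 shot.py side s8; python3 shot.py scene c8
python3 - <<'E'
import cv2,numpy as np
from h import *
p=cv2.imread("pics/s8.png"); q=cv2.imread("pics/c8.png")
cv2.imwrite("pics/s8z.png",np.hstack([cv2.resize(p[170:270,240:370],(390,300),interpolation=cv2.INTER_CUBIC),cv2.resize(q[140:240,180:310],(390,300),interpolation=cv2.INTER_CUBIC)]))
c=dict(np.load("pics/s8_c.npz"));X=cloud(c,np.load("pics/s8_d.npy"))
# by nearness to predicted points in the side view
for n,u,lim in(("start",(45,-60),(14,14)),("stop",(45,50),(20,20)),("lever",(-35,3),(17,22))):
    O=np.array([476.4,-84.7])+35*np.array([.961,-.2766])+45*np.array([.2766,.961])
    v=X[...,:2]-O; a=v@[.961,-.2766]; b=v@[.2766,.961]
    m=(abs(a-u[0])<lim[0])&(abs(b-u[1])<lim[1])&(X[...,2]>74)&(X[...,2]<115)
    P=X[m]; z=np.percentile(P[:,2],95); t=m&(X[...,2]>z-4)
    print(n,"top z",z.round(1),"buffer xy",a[t].mean().round(1),b[t].mean().round(1))
E
```

```text
11.65 [ 520.8 -220.1  229.2] [-1.5722e+00  7.0000e-04  1.2924e+00] [-0.74 -0.44  0.92]
{'vertical_fov': 52.309501449488714, 'cx': 287.069367170643, 'cy': 208.71435648006243, 'eye': array([ 91.2168038 , 440.40802518, 562.39726501]), 'rotation': array([ 0.97697258, -0.01857076, -2.38823905])}
11.7 [ 521.1 -218.5  228.9] [-1.5715e+00  1.0000e-04  1.2925e+00] [-0.21  0.82 -1.04]
{'vertical_fov': 55.287708611701355, 'cx': 277.55908230225253, 'cy': 206.44457962949087, 'eye': array([ 830.95362067, -432.58919156,  796.01473132]), 'rotation': array([ 0.56073306, -0.01643553,  0.60691483])}
start top z 88.7 buffer xy 42.2 -59.0
stop top z 97.4 buffer xy 42.0 51.0
lever top z 107.2 buffer xy -37.4 5.5
```

View pics/s8z.png

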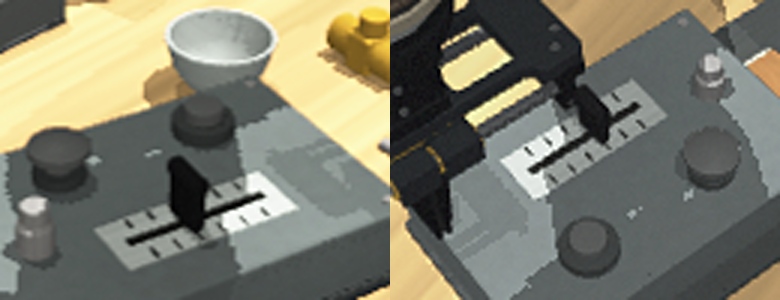

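Lever travel between the two side views is 48.2 mm, both buttons are at full height, and the arm is clear. I hand in.

```bash
python3 -c "
from cell import env
print(env.job_done()); s=env.state(); print(s['t'],s['ft_force'])"
```

```text
the job is handed in; nothing more can be done
None
the job is handed in; nothing more can be done
```

The speed lever is in the third notch, the start button has been pressed fully down and released, and the job was handed in at about 11.8 s. The interface gives no verdict, so this rests on my own last checks.

**Lever:** I pushed it with the closed fingertip one click at a time. The readings I took while pushing were about 6 N, and I checked it by camera at each click. In the side view it had travelled 48.2 mm between first and last pictures, and it sits at the third tick pair.

**Start button:** I pressed it straight down to its stop, with 16 N reading at the bottom, at the expected height. After I lifted off, its top read 88.7 mm, which is fully up.

**Stop button and bystanders:** The stop button was not touched and its top still reads 97.4 mm. The socket, bowl and pipe fitting look undisturbed in the last pictures; I did not measure any bystander positions.

**Disagreements:**
- Positions from the fixed cameras disagreed by 2 to 3 mm, so I aligned to the tick marks seen by the wrist camera.
- The fingertip touched the lever about 6 mm later than I expected from the finger thickness, so I counted travel from the felt contact.
- My first move call was refused because a row needs all seven fields; nothing moved.

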